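# Seat the bladed mould insert in its slotted plate and clamp it

### The arm

A 6-joint arm with a two-finger parallel gripper is mounted at the origin on a cart in front of the work surface, level with it; the furniture and walls round the work are solid. World frame = base frame: x ahead of the robot, y to its left, z up, the work surface at z = 0. Lengths are in m, angles in rad, forces in N, time in s.
With the tool pointing down it reaches from about 0.375 to 0.975 m from the base axis. Payload 3.8 kg.
Tool frame: the origin (TCP) lies midway between the tips of the shut fingers; the grasp point (between the pads) lies 19 mm behind it; z points along the fingers, y is the line along which they close (so a half turn about z gives the same grasp; the last joint's range is limited). The gripper opens to 85 mm and grips with 20 to 120 N. Pads are 22 mm wide; open, the fingers measure 114 mm over their backs; the gripper's body (76 mm by 85 mm) begins 54 mm behind the grasp point. The pads swing forward as they close: fully open they stand 13 mm farther back than shut.
Start: joints at [1.103, 0.264, 1.604, -0, 1.274, -0.037], TCP at [0.282, 0.613, 0.231] pointing down, gripper open.
Joint ranges: [-2.63, 2.63], [-0.94, 2.18], [0.31, 2.57], [-1.31, 4.45], [0, 2.66], [-2.55, 2.55]. Speed limits (rad/s): [2.57, 2.57, 3.14, 3.14, 3.14, 3.14].

### API

Orientations are given as a rotation vector (axis times angle).
In Python, from workcell import sensors, viewer, job gives the robot as it stands.
- The arm moves only by the shell command python3 -m inch 'ROWS' [FORCE]. ROWS is JSON, one flat list of numbers, 7 for each row, row after row: the shift along the tool's x, y, z in mm, then the turn, a rotation vector about the tool's x, y, z in degrees, then the finger opening in mm, from 0 to 85.4. A call has exactly 8 rows; each row shifts and turns the commanded pose from where the row before left it, along the tool's axes as they then stand; what a row does not reach is not made up. A row lasts 1/10 s, in which the tool goes at most 50 mm and 8.59 degrees, less where a joint would pass 70% of its speed; a pose out of reach is approached as far as the arm can. A call is refused whole if a number of a shift passes 50 or a number of a turn 8.59, either way. A call with a gripper value outside its range is refused whole. The fingers move at their own pace and stop on an object; FORCE is the grip in N (left out, the last holds). Time passes only in rows, so rows that do not move let the fingers close, or fill a call up. It gives the time, the measured TCP pose, the force, the opening and the grip force at its end, in the units of the state.
- sensors.read_state(): the state, without advancing time (a new reading comes with each control period).
- viewer.read_camera(name): name is "scene" or "top" or "wrist"; returns the picture (480x640x3 uint8, red, green, blue); there is no depth.
- viewer.camera_params(name): a dict with "K" (3x3 intrinsics, pixels), "world_to_cam" (4x4, takes a point from world to camera coordinates). Camera axes: x right, y down, z forward; pixel columns grow to the right and rows downward; lengths in m; the calibration is good to about 2 mm. The wrist camera is an equidistant fisheye: a pixel r from the principal point sees the ray r / f radians off the axis. A picture is of the moment at which its call begins: read the wrist's pose just before it. camera_params takes no time and is no camera call; for the wrist camera it gives the pose at the moment of the call.
- job.finish_job(): hands the job in; it is judged then, once.
The state is a dict: "time": time; "q": joint angles; "joint_vel": joint speeds; "joint_torque": joint torques, N m; "tool_pos": TCP position; "tcp_rot": TCP orientation; "wrist_force": force on the tool from outside, world axes, zero at the start; "torque": the same for the moment, N m; "width": opening from 0.0 (shut) to 1.0 (fully open); "grip_force": force on a finger pad.
Only numpy, scipy, OpenCV 4.12 (cv2) and the standard library are available. Lean on these libraries where they do the work, as an engineer would, in place of code of your own. Each camera call takes 0.05 s, during which the arm holds its last target. There are 200 camera calls.

### The job

Refit the repaired mould insert: lower it upright into the slotted steel plate in the fixture so that all seven blades enter their own slots and its shoulder rests flat on the plate, then swing the clamp arm round to its stop so that its foot holds the insert down. The plate may stand up to 8 mm to either side along the fixture, so feel for the slots with a light touch: the blade edges are freshly ground and must never be pressed or knocked against the plate with more than about 40 N. Leave the loupe, the ring gauge and the needle file where they are.

Things in the scene. Friction and masses are not known exactly. Their poses are not given: they have to be found in the camera images.
- insert_grip (a point): Loose steel insert, 0.4 kg (+-20 %), upright on its blades on the bench, z up. This point: centre line, 52 mm above the blade tips, in its upright grip tab, 12 mm thick (x), 36 wide (y), reaching 30 to 70 mm above the tips. Hold it by the 12 mm, here or up to 6 mm higher. Under it the shoulder bar: 26 mm (x) by 104 (y), 20 to 30 mm above the tips. Seated: 72 mm above the fixture's underside.
- insert_tips (a point): Same insert, same axes: centre line, at the level of the blade tips. Seven blades, 20 mm tall, 20 mm along x, tips slightly chamfered, centred at y = -38, -26, -14, -2, 12, 26, 38 mm; 5 mm thick along y, only the one at y = +12 is 9 mm. So it fits one way round: its y axis along the fixture's y axis.
- fixture: Holding fixture screwed to the bench, origin under its centre, z up. Dark base 10 mm thick, x -48 to +64 mm, y -78 to +78; two aluminium rails along y, 30 mm high from the bench, pinch the slotted plate between them.
- plate_mid (a point): Fixed to the fixture at x = y = 0, 40 mm above the bench, level with the plate's top. Plate 60 mm (x) by 112 (y), centred in x, but its centre stands anywhere from -8 to +8 mm along the fixture's y: not measured. It holds against pushes below 60 N. Seven blind slots 24 mm deep, at the blades' spacings from the plate's centre, 24 mm along x, 2 mm wider (y) than the blades, mouths slightly chamfered.
- clamp_pivot (a point): On the vertical pivot axis of the swing clamp, fixed to the fixture at x = 50, y = -38 mm in its frame, 57 mm above the bench (underside of the arm).
- clamp_knob (a point): In the black knob at the end of the clamp arm, 74 mm from the pivot axis, 89 mm above the bench. Knob 18 mm thick, 79 to 106 mm above the bench, on a 10 mm neck; the arm below it is 16 mm wide, 57 to 69 mm above the bench. Push the knob sideways.
- clamp (a joint): Clamp arm's angle, rad. Parked at 0 to 0.15; grows clockwise seen from above to a stop at 1.22, where the arm points along the fixture's -x and its sprung white foot, 50 mm from the pivot, stands on the shoulder beside the tab. Stays where left; about 1 N at the knob, under 10 N as the foot climbs the shoulder. The foot hangs 1.8 mm below the seated shoulder and gives 4 mm at most.
- loupe: Black eye loupe, 33 mm across, 30 mm high, standing on the bench, origin under it. Not to be disturbed.
- ring_gauge: Steel ring gauge, 49 mm across, 15 mm high, lying on the bench, origin under it. Not to be disturbed.
- needle_file: Needle file with an orange handle, 174 mm long, lying on the bench, origin under it. Not to be disturbed.

How it is judged:
By the outcome, as a careful person would: the job done as asked, in the order asked, and still so for the second after the job is handed in, with the robot touching nothing.
It also fails if it takes over 67 s, if anything falls off the work surface, if the arm or the gripper's body presses on something with over 40 N, if the wrist force passes 120 N, or if a joint passes its speed limit or range.

## Working session

There is one attempt and no reset: what is moved stays moved. The work goes in short steps, Python scripts to look and compute and a shell command to move; the robot and the scene stay as the last step left them, time stands still between calls to the robot, and variables do not carry over. Pictures are saved under pics/ and viewed, at most 13 in all, crops included, and the job is handed in when it is done.

```bash
ls; mkdir -p pics
cat > h.py <<'E'
import numpy as np, cv2
from scipy.spatial.transform import Rotation as R
from workcell import sensors, viewer, job
def snap(n,f):
    p=viewer.camera_params(n); im=viewer.read_camera(n); cv2.imwrite('pics/'+f,im[:,:,::-1]); return p,im
def ray(p,u,v,fish=False):
    K=np.array(p["K"]);T=np.array(p["world_to_cam"])
    d=np.array([(u-K[0,2])/K[0,0],(v-K[1,2])/K[1,1],1.0])
    if fish:
        t=np.hypot(d[0],d[1]); d=np.array([d[0]/t*np.sin(t),d[1]/t*np.sin(t),np.cos(t)]) if t>1e-9 else np.array([0,0,1.])
    Rm=T[:3,:3]; return -Rm.T@T[:3,3], Rm.T@d
def at(p,u,v,z,fish=False):
    o,d=ray(p,u,v,fish); return o+d*(z-o[2])/d[2]
def proj(p,X,fish=False):
    K=np.array(p["K"]);T=np.array(p["world_to_cam"]); c=T[:3,:3]@np.array(X)+T[:3,3]
    if fish:
        r=np.hypot(c[0],c[1]); t=np.arctan2(r,c[2]); a=c[:2]/max(r,1e-9)*t
    else: a=c[:2]/c[2]
    return K[0,0]*a[0]+K[0,2],K[1,1]*a[1]+K[1,2]
E
python3 - <<'E'
from h import *
np.set_printoptions(precision=3,suppress=True)
import pickle
P={}
for n in("top","scene","wrist"):
    p,_=snap(n,n+'0.png');P[n]=p
    print(n,np.array(p["K"])[[0,1,0,1],[0,1,2,2]],ray(p,320,240)[0],ray(p,320,240)[1])
pickle.dump(P,open('p0.pkl','wb'))
print(sensors.read_state())
E
```

```text
pics
top [506.619 506.619 324.855 248.267] [0.47  0.055 1.057] [ 0.107  0.006 -0.994]
scene [435.909 435.909 314.171 240.752] [ 0.277 -0.638  0.472] [ 0.356  0.806 -0.474]
wrist [371.648 371.648 320.975 245.3  ] [0.216 0.643 0.373] [ 0.242 -0.116 -0.963]
{'time': 0.15, 'q': array([ 1.103,  0.265,  1.605,  0.   ,  1.274, -0.037]), 'joint_vel': array([ 0.002, -0.002, -0.003, -0.   , -0.001,  0.   ]), 'joint_torque': array([  0.001, -51.591, -36.796,  -0.   ,   0.008,   0.   ]), 'tool_pos': array([0.282, 0.613, 0.23 ]), 'tcp_rot': array([-0.671, -3.069,  0.003]), 'wrist_force': array([-1.039,  0.255, -0.041]), 'torque': array([-0.033,  0.011,  0.045]), 'grip_force': 0.0, 'width': 0.9981784289402665}
```

View pics/top0.png

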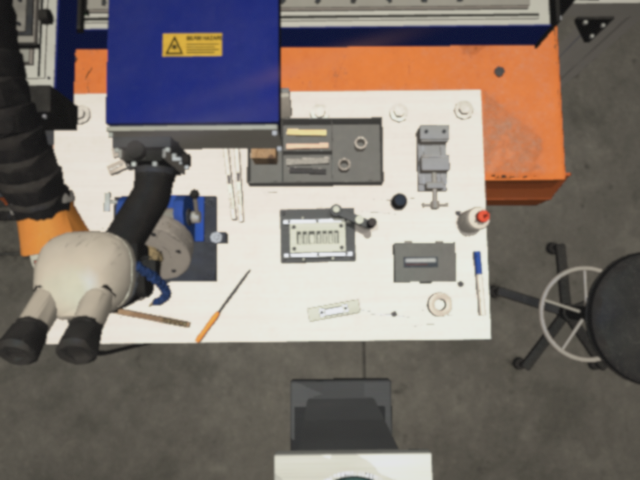

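View pics/scene0.png

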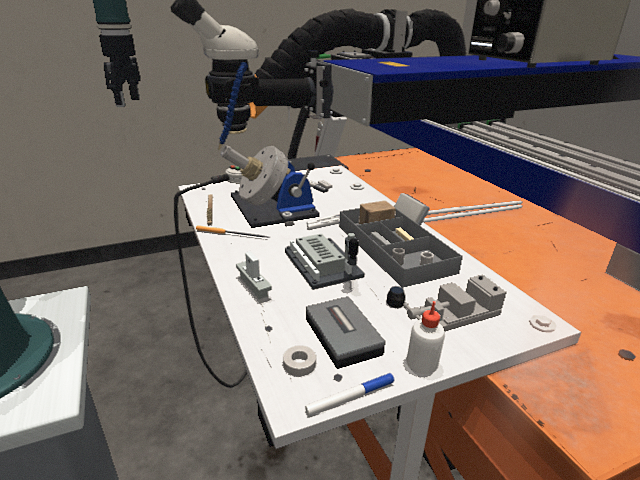

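The top view shows the insert at about (333,310), the fixture at (318,237) with the clamp pivot near (337,210) and knob near (370,222). The loupe is at (399,201), the ring at (439,304) and the file around (215,315). Next I'll enlarge these.

Run:
```python
from h import *
import pickle
np.set_printoptions(precision=3,suppress=True)
P=pickle.load(open('p0.pkl','rb'))
t=cv2.imread('pics/top0.png');s=cv2.imread('pics/scene0.png')
a=cv2.resize(t[195:275,270:390],(600,400),interpolation=cv2.INTER_CUBIC) #x5
b=cv2.resize(t[293:333,298:373],(375,200),interpolation=cv2.INTER_CUBIC) #5x
c=cv2.resize(s[230:310,225:305],(400,400),interpolation=cv2.INTER_CUBIC)[:200+200]
cv=np.zeros((600,800,3),np.uint8); cv[:400,:600]=a; cv[400:,:375]=b
c=cv2.resize(s[248:302,228:280],(400,200*2),interpolation=cv2.INTER_CUBIC)
cv[200:600,400:800]=np.where(False,0,c); cv[:400,:600]=a
cv[400:600,400:800]=cv2.resize(s[248:302,225:333],(400,200),interpolation=cv2.INTER_CUBIC)
cv2.imwrite('pics/c1.png',cv)
for n,u,v,z in [("tab",333,310,.07),("fix",318,237,.04),("piv",337,210,.06),("knob",370,222,.09),("loupe",399,201,.02),("ring",439,304,.01),("microscope head",80,270,.35),("mic arm",155,185,.35),("ganty low corner",107,150,.25),("gantry r",280,150,.25),("tab l",47,340,0),("tab r",490,338,0),("file end",200,340,0)]:
    print(n,at(P["top"],u,v,z))
for X in([.282,.613,.23],[0,0,0],[.4,.3,.3],[.4,.2,.3]): print(X,proj(P["scene"],X),proj(P["top"],X))
```

```text
tab [0.44  0.037 0.07 ]
fix [0.586 0.065 0.04 ]
piv [0.637 0.026 0.06 ]
knob [ 0.608 -0.036  0.09 ]
loupe [ 0.661 -0.104  0.02 ]
ring [ 0.448 -0.182  0.01 ]
microscope head [0.508 0.394 0.35 ]
mic arm [0.627 0.292 0.35 ]
ganty low corner [0.708 0.405 0.25 ]
gantry r [0.705 0.123 0.25 ]
tab l [0.383 0.626 0.   ]
tab r [ 0.377 -0.287  0.   ]
file end [0.379 0.311 0.   ]
[0.282, 0.613, 0.23] (np.float64(129.3536724398282), np.float64(108.65897744191429)) (np.float64(-26.223274428580567), np.float64(417.2896334771975))
[0, 0, 0] (np.float64(-28.086672684562245), np.float64(362.5268498503517)) (np.float64(353.85147052851823), np.float64(530.7495879433629))
[0.4, 0.3, 0.3] (np.float64(191.31616916849202), np.float64(99.92182160043788)) (np.float64(157.93630189100097), np.float64(344.03021280868035))
[0.4, 0.2, 0.3] (np.float64(199.76723996230686), np.float64(109.7994010883456)) (np.float64(225.79032980362194), np.float64(343.22723991155027))
```

View pics/c1.png

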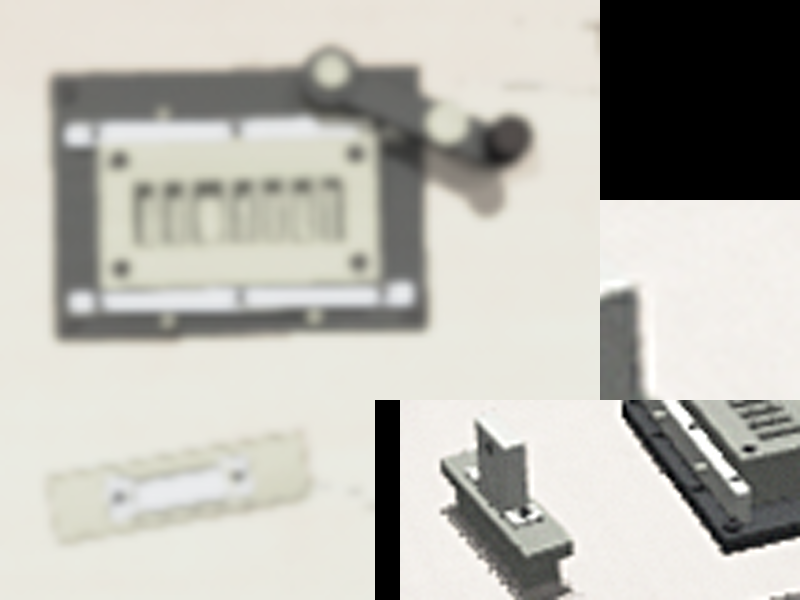

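The crop shows the fixture the right way round: its x axis is close to world +x, and the wide slot at crop (210,215) lies on the +y side of centre. The insert is yawed by about 10 degrees. Which end has its thick blade isn't visible yet. Now I'll compute the poses.

```bash
cat >> h.py <<'E'
def plan(pos,yaw_ty,way):
    """way: list of (x,y,z,yaw_of_tool_y deg,n rows); print tool-frame rows; vertical tool"""
    x=np.array(pos,float);y=yaw_ty
    for (X,Y,Z,W,n) in way:
        for k in range(n):
            d=(np.array([X,Y,Z])-pos)/n; dy=(W-yaw_ty)/n
            a=np.radians(y); ty=np.array([np.cos(a),np.sin(a),0]); tz=np.array([0,0,-1.]); tx=np.cross(ty,tz)
            print("%.1f,%.1f,%.1f, 0,0,%.2f"%(1e3*d@tx,1e3*d@ty,1e3*d@tz,-dy)); x=x+d;y+=dy
        pos=np.array([X,Y,Z]);yaw_ty=W
def st():
    s=sensors.read_state(); M=R.from_rotvec(s['tcp_rot']).as_matrix()
    print('t%.2f'%s['time'],'pos',np.round(s['tool_pos'],4),'yawty %.2f'%np.degrees(np.arctan2(M[1,1],M[0,1])),'tz',np.round(M[:,2],4),'F',np.round(s['wrist_force'],1),'T',np.round(s['torque'],2),'w %.1fmm g %.1f'%(s['width']*85.4,s['grip_force']))
    return s,M
E
python3 - <<'E'
from h import *
import pickle
np.set_printoptions(precision=4,suppress=True)
P=pickle.load(open('p0.pkl','rb'))["top"]
f=lambda u,v,z:at(P,270+u/5,195+v/5,z)[:2]
g=lambda u,v,z:at(P,298+u/5,293+(v-400)/5,z)[:2]
ang=lambda a:np.degrees(np.arctan2(a[1],a[0]))
c=[f(52,75,.01),f(418,67,.01),f(428,328,.01),f(58,340,.01)]
print("fix corners",c); print("y dirs",ang(c[0]-c[1]),ang(c[3]-c[2]), "x dirs",ang(c[0]-c[3]),ang(c[1]-c[2]))
print(np.linalg.norm(c[0]-c[1]),np.linalg.norm(c[0]-c[3]))
ctr=np.mean(c,0); yw=np.radians((ang(c[0]-c[1])+ang(c[3]-c[2]))/2-90); Rm=np.array([[np.cos(yw),-np.sin(yw)],[np.sin(yw),np.cos(yw)]])
o=ctr-Rm@[.008,0]; print("fixture",o,np.degrees(yw))
inv=lambda p:Rm.T@(p-o)*1e3
print("pivot",inv(f(330,70,.075)),"knob",inv(f(511,138,.1)),"foot",inv(f(447,122,.08)))
print("plate edges",inv(f(100,210,.04)),inv(f(379,205,.04)),"slots",[inv(f(u,212,.04))[1] for u in(145,173,210,243,272,303,333)])
e=[g(47,480,.03),g(303,430,.03),g(314,488,.03),g(58,543,.03)]
print("ins",np.mean(e,0),ang(e[0]-e[1])-90,ang(e[3]-e[2])-90,np.linalg.norm(e[0]-e[1]),np.linalg.norm(e[0]-e[3]))
s,M=st()
i=np.mean(e,0)
plan(s['tool_pos'],np.degrees(np.arctan2(M[1,1],M[0,1])),[(.2,.45,.23,55,5),(.25,.28,.23,35,4),(.38,.06,.23,9,7)])
E
```

```text
fix corners [array([0.6468, 0.1433]), array([ 0.6485, -0.0097]), array([ 0.5391, -0.012 ]), array([0.5358, 0.1412])]
y dirs 90.62770070344841 91.20983450016145 x dirs 1.0800578266001588 1.2162834321598333
0.15304552698139132 0.11097373239119986
fixture [0.5845 0.0656] 0.9187676018049301
pivot [ 51.4457 -37.591 ] knob [  19.1305 -105.0873] foot [ 28.8886 -82.3961]
plate edges [ 2.7148 55.9786] [  1.6704 -56.7747] slots [np.float64(37.82494542714731), np.float64(26.51788898815578), np.float64(11.575627593436586), np.float64(-1.7520168474748068), np.float64(-13.464782900418601), np.float64(-25.985940105925945), np.float64(-38.10379333615682)]
ins [0.4385 0.0342] 10.32451925293978 11.363096613199062 0.10517675995261962 0.02554901304522624
t0.15 pos [0.2816 0.6128 0.2302] yawty 65.32 tz [-0.0008 -0.0016 -1.    ] F [-1.   0.3 -0. ] T [-0.03  0.01  0.05] w 85.2mm g 0.0
1.2,-36.4,0.0, 0,0,2.06
-0.1,-36.4,0.0, 0,0,2.06
-1.4,-36.4,0.0, 0,0,2.06
-2.7,-36.3,0.0, 0,0,2.06
-4.0,-36.2,0.0, 0,0,2.06
-34.6,-27.6,0.0, 0,0,5.00
-36.9,-24.5,0.0, 0,0,5.00
-38.9,-21.2,0.0, 0,0,5.00
-40.6,-17.7,0.0, 0,0,5.00
-36.4,-2.8,0.0, 0,0,3.71
-36.5,-0.5,0.0, 0,0,3.71
-36.5,1.9,0.0, 0,0,3.71
-36.3,4.3,0.0, 0,0,3.71
-35.9,6.6,0.0, 0,0,3.71
-35.4,8.9,0.0, 0,0,3.71
-34.7,11.2,0.0, 0,0,3.71
```

```bash
python3 -m inch '[1,-36,0,0,0,2,85, 0,-36,0,0,0,2,85, -1,-36,0,0,0,2,85, -3,-36,0,0,0,2,85, -4,-36,0,0,0,2,85, -35,-28,0,0,0,5,85, -37,-24,0,0,0,5,85, -39,-21,0,0,0,5,85]' && python3 -m inch '[-41,-18,0,0,0,5,85, -36,-3,0,0,0,4,85, -36,0,0,0,0,4,85, -36,2,0,0,0,4,85, -36,4,0,0,0,4,85, -36,7,0,0,0,4,85, -35,9,0,0,0,3,85, -35,11,0,0,0,3,85]'
python3 - <<'E'
from h import *
import pickle
s,M=st(); p,im=snap("wrist","w1.png"); pickle.dump(p,open('pw1.pkl','wb')); print(ray(p,321,245)); print(proj(p,[.4385,.0342,.03],True))
E
```

```text
time: 0.95
tool_pos: [0.2401, 0.3229, 0.231]
tcp_rot: [1.322, 2.849, -0.0]
wrist_force: [0.9, -0.6, 0.6]
width: 0.994
grip_force: 0.0
time: 1.75
tool_pos: [0.3815, 0.0608, 0.2313]
tcp_rot: [2.036, 2.392, 0.001]
wrist_force: [0.3, 0.0, -0.3]
width: 0.995
grip_force: 0.0
t1.75 pos [0.3815 0.0608 0.2313] yawty 9.18 tz [ 4.e-04  2.e-04 -1.e+00] F [ 0.3  0.  -0.3] T [ 0.03 -0.03 -0.  ] w 85.0mm g 0.0
(array([0.36944624, 0.13210408, 0.3744027 ]), array([ 0.04541036, -0.27740035, -0.95968099]))
(np.float64(374.5346632601578), np.float64(251.67741326957741))
```

View pics/w1.png

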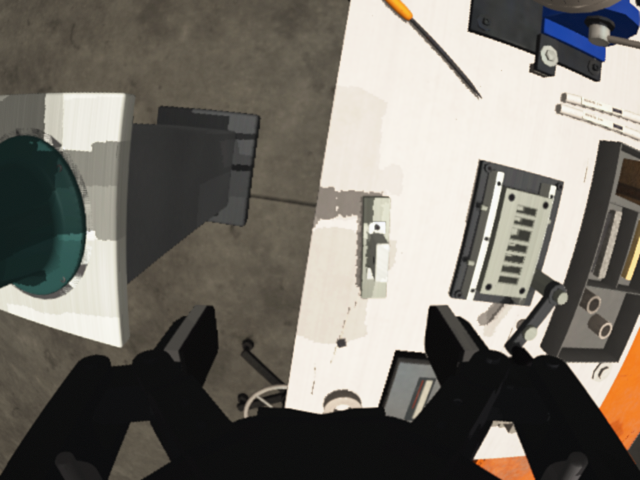

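The wrist view shows the insert at (376,250), with a row of bumps (blade shadows) along its left side at x≈362. I'll zoom in on those to find the thick blade.

Run:
```python
import cv2,numpy as np
w=cv2.imread('pics/w1.png')[190:305,345:400]; s=cv2.imread('pics/scene0.png')[250:304,232:276]
a=cv2.resize(w,(275,575),interpolation=cv2.INTER_CUBIC); b=cv2.resize(s,(440,540),interpolation=cv2.INTER_CUBIC)
c=np.zeros((580,720,3),np.uint8); c[:575,:275]=a; c[:540,278:718]=b
c=np.clip(255*(c/255.)**.6,0,255).astype(np.uint8)
cv2.imwrite('pics/c2.png',c)
```

```text
(no output)
```

View pics/c2.png

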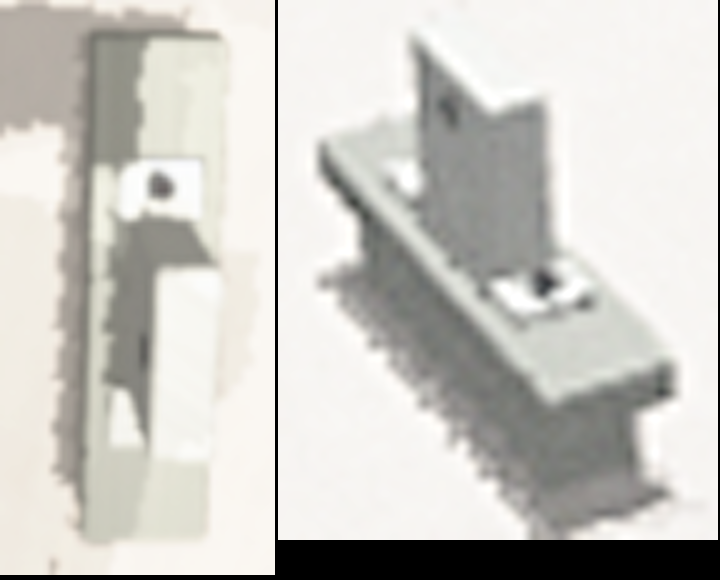

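Neither view resolves the blades. I'll refine the insert's position from the wrist view, then grasp and lift it and look at the blades with the scene camera.

Run:
```python
from h import *
import pickle
np.set_printoptions(precision=4,suppress=True)
p=pickle.load(open('pw1.pkl','rb'))
g=lambda u,v,z:at(p,345+u/5,190+v/5,z,True)[:2]
e=[g(90,35,.03),g(222,35,.03),g(208,540,.03),g(85,540,.03)]
ang=lambda a:np.degrees(np.arctan2(a[1],a[0]))
print(np.mean(e,0),ang(e[0]-e[3])-90,ang(e[1]-e[2])-90,np.linalg.norm(e[0]-e[3]),np.linalg.norm(e[0]-e[1]))
q=[g(157,268,.07),g(221,268,.07),g(212,460,.07),g(150,460,.07)]
print(np.mean(q,0),ang(q[0]-q[3])-90,ang(q[1]-q[2])-90,np.linalg.norm(q[0]-q[3]),np.linalg.norm(q[0]-q[1]))
s,M=st()
plan(s['tool_pos'],9.18,[(.439,.0345,.1,10.8,4),(.439,.0345,.036,10.8,4)])
```

```text
[0.4391 0.0365] 10.498149246129302 10.646194822554335 0.10330533394208205 0.0252482032303044
[0.4392 0.0363] 9.848554503952585 9.880512961751933 0.03551717560995882 0.01122258144202268
t1.80 pos [0.384  0.0567 0.2315] yawty 8.94 tz [ 0.0026 -0.0042 -1.    ] F [ 2.4 -2.4 -0.6] T [-0.08 -0.1  -0.04] w 85.3mm g 0.0
-7.7,12.7,32.9, 0,0,-0.41
-7.8,12.6,32.9, 0,0,-0.41
-7.9,12.6,32.9, 0,0,-0.41
-7.9,12.5,32.9, 0,0,-0.41
0.0,0.0,16.0, 0,0,-0.00
0.0,0.0,16.0, 0,0,-0.00
0.0,0.0,16.0, 0,0,-0.00
0.0,0.0,16.0, 0,0,-0.00
```

```bash
python3 -m inch '[-7.5,12.7,33,0,0,-0.4,60, -7.5,12.7,33,0,0,-0.4,60, -7.5,12.7,33,0,0,-0.4,60, -7.5,12.7,33,0,0,-0.4,60, 0,0,16,0,0,0,60, 0,0,16,0,0,0,60, 0,0,16,0,0,0,60, 0,0,16,0,0,0,60]' && python3 -c "
from h import *
st()"
```

```text
time: 2.6
tool_pos: [0.4361, 0.0416, 0.0344]
tcp_rot: [-2.0, -2.422, 0.0]
wrist_force: [0.8, -1.0, 0.8]
width: 0.7
grip_force: 0.0
t2.60 pos [0.4361 0.0416 0.0344] yawty 10.92 tz [-5.e-04  0.e+00 -1.e+00] F [ 0.8 -1.   0.8] T [-0.02 -0.03 -0.03] w 59.8mm g 0.0
```

```bash
python3 -m inch '[-3,1,-1,0,0,0,60, -3,1,0,0,0,0,60, 0,0,0,0,0,0,0, 0,0,0,0,0,0,0, 0,0,0,0,0,0,0, 0,0,0,0,0,0,0, 0,0,0,0,0,0,0, 0,0,0,0,0,0,0]' 60 && python3 -c "
from h import *
st()"
```

```text
time: 3.4
tool_pos: [0.4401, 0.0359, 0.0371]
tcp_rot: [1.999, 2.422, 0.001]
wrist_force: [-1.3, -0.6, 5.8]
width: 0.135
grip_force: 59.4
t3.40 pos [0.4401 0.0359 0.0371] yawty 10.92 tz [ 1.1e-03 -1.0e-04 -1.0e+00] F [-1.3 -0.6  5.8] T [-0.1   0.26 -0.1 ] w 11.5mm g 59.4
```

```bash
python3 -m inch '[0,0,-20,0,0,0,0, 0,0,-30,0,0,-8.5,0, 0,0,-30,0,0,-8.5,0, 0,0,-30,0,0,-8.5,0, 0,0,-20,0,0,-8.5,0, 0,0,-10,0,0,-8.5,0, 0,0,0,0,0,-8.5,0, 0,0,0,0,0,-8.5,0]' 60
python3 - <<'E'
from h import *
s,M=st(); print(s['q'])
p,im=snap("scene","s2.png"); u,v=proj(p,s['tool_pos']+np.array([0,0,-.03])); print(u,v)
u,v=int(u),int(v); c=im[max(v-40,0):v+40,u-50:u+50,::-1]; c=np.clip(255*(c/255.)**.6,0,255).astype(np.uint8)
cv2.imwrite('pics/c3.png',cv2.resize(c,(700,560),interpolation=cv2.INTER_CUBIC))
E
```

```text
time: 4.2
tool_pos: [0.4386, 0.036, 0.1756]
tcp_rot: [-0.524, -3.096, 0.0]
wrist_force: [-0.7, 0.0, -4.4]
width: 0.132
grip_force: 59.3
t4.20 pos [0.4386 0.036  0.1756] yawty 70.77 tz [-0.0013  0.     -1.    ] F [-0.7  0.  -4.4] T [ 0.06 -0.01  0.02] w 11.3mm g 59.3
[ 2.52181551e-02 -1.47581743e-01  2.14382500e+00  3.77066428e-05
  1.14662482e+00 -1.21003740e+00]
248.5025900723095 218.2013614462406
```

View pics/c3.png

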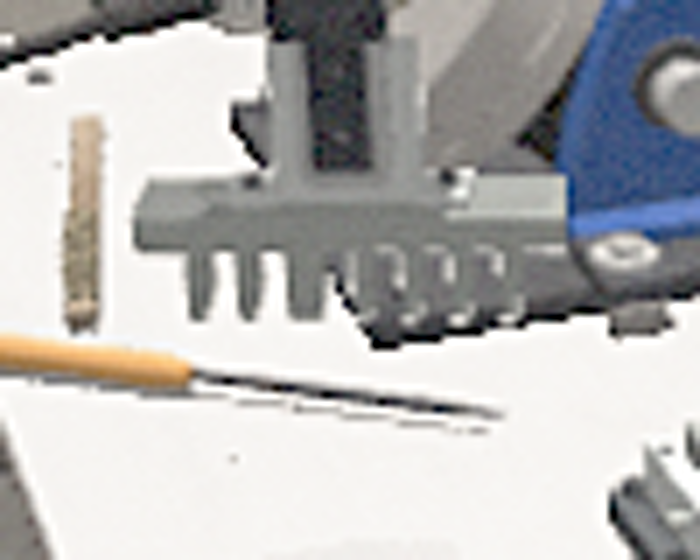

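The thick blade is third from the left, at (305,285) in the crop, and the left end is tool +x. So the insert's +y matches tool +x and it is already the right way round for the fixture. Next I'll carry it near the fixture and view the plate with the wrist camera.

Run:
```python
from h import *
plan([.4386,.036,.1756],70.77,[(.57,-.045,.2,2.77,8),(.5845,-.05,.2,.9,2)])
```

```text
-18.8,-4.2,-3.1, 0,0,8.50
-19.2,-1.3,-3.1, 0,0,8.50
-19.2,1.5,-3.1, 0,0,8.50
-18.8,4.4,-3.1, 0,0,8.50
-17.9,7.1,-3.1, 0,0,8.50
-16.7,9.7,-3.1, 0,0,8.50
-15.1,12.0,-3.1, 0,0,8.50
-13.1,14.1,-3.1, 0,0,8.50
-2.8,7.1,0.0, 0,0,0.94
-2.7,7.2,0.0, 0,0,0.94
```

```bash
python3 -m inch '[-19,-4,-3,0,0,8.5,0, -19,-1,-3,0,0,8.5,0, -19,1.5,-3,0,0,8.5,0, -19,4.5,-3,0,0,8.5,0, -18,7,-3,0,0,8.5,0, -17,10,-3,0,0,8.5,0, -15,12,-3,0,0,8.5,0, -13,14,-3,0,0,8.5,0]' && python3 -m inch '[-3,7,0,0,0,1,0, -3,7,0,0,0,0.9,0, 0,0,0,0,0,0,0, 0,0,0,0,0,0,0, 0,0,0,0,0,0,0, 0,0,0,0,0,0,0, 0,0,0,0,0,0,0, 0,0,0,0,0,0,0]'
python3 - <<'E'
from h import *
import pickle
s,M=st(); p,im=snap("wrist","w2.png"); pickle.dump(p,open('pw2.pkl','wb'))
o=np.array([.5845,.0656]);c=np.array([proj(p,[o[0],o[1],.04],True)]).round()[0].astype(int); print(c)
u0,v0=c[0]-100,max(c[1]-100,0); print(u0,v0)
cv2.imwrite('pics/c4.png',cv2.resize(im[v0:v0+200,u0:u0+200,::-1],(600,600),interpolation=cv2.INTER_CUBIC))
E
```

```text
time: 5.05
tool_pos: [0.5702, -0.0456, 0.1986]
tcp_rot: [-2.183, -2.256, 0.003]
wrist_force: [-0.6, 0.7, -3.8]
width: 0.128
grip_force: 59.1
time: 5.85
tool_pos: [0.5848, -0.0508, 0.2004]
tcp_rot: [2.211, 2.232, 0.0]
wrist_force: [0.4, -0.8, -5.9]
width: 0.128
grip_force: 59.1
t5.85 pos [ 0.5848 -0.0508  0.2004] yawty 0.53 tz [ 2.e-04 -1.e-04 -1.e+00] F [ 0.4 -0.8 -5.9] T [-0.02 -0.    0.02] w 10.9mm g 59.1
[323  85]
223 0
```

View pics/c4.png

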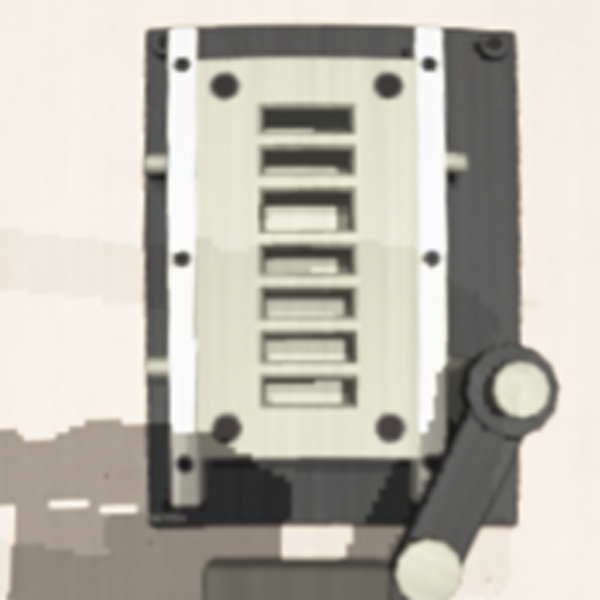

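Clear view of the plate: the slots span crop x 260-354, the wide slot is at (307,210), the first is centred at v≈120 and the last at v≈392. The end of the held insert's shoulder shows at v≈561 with its left corner at x≈204.

Run:
```python
from h import *
import pickle
np.set_printoptions(precision=4,suppress=True)
p=pickle.load(open('pw2.pkl','rb'))
f=lambda u,v,z:at(p,223+u/3,v/3,z,True)[:2]
ang=lambda a:np.degrees(np.arctan2(a[1],a[0]))
sl=[f(307,v,.04) for v in((105+134)/2,(146+175)/2,(188+232)/2,(245+276)/2,(288+320)/2,(332+364)/2,(376+407)/2)]
sl=np.array(sl);yy=np.array([38,26,12,-2,-14,-26,-38])
print(sl); 
k=np.polyfit(yy,sl,1); print("slot centre est",k[1],"dir",ang(k[0])-90,"scale",np.linalg.norm(k[0])*1e3,"res",(sl-np.outer(yy,k[0])-k[1])[:,1]*1e3)
c=[f(147,28,.01),f(517,31,.01),f(518,523,.01),f(151,523,.01)]
print("base",np.mean(c,0),ang(c[0]-c[3])-90,ang(c[1]-c[2])-90,np.linalg.norm(c[0]-c[3]),np.linalg.norm(c[0]-c[1]))
print("slot x ends",f(260,250,.04),f(354,250,.04))
print("slot edges line dir (x axis)",ang(f(354,188,.04)-f(260,188,.04)))
print("plate holes", ang(f(224,86,.04)-f(226,428,.04))-90, ang(f(388,86,.04)-f(390,428,.04))-90, np.mean([f(224,86,.04),f(226,428,.04),f(388,86,.04),f(390,428,.04)],0))
zs=.2004-.0371+.030
print("ins end left corner",f(204,561,zs),f(300,561,zs))
s,M=st()
```

```text
[[0.5863 0.1046]
 [0.5864 0.0927]
 [0.5866 0.0786]
 [0.5867 0.0645]
 [0.5868 0.0525]
 [0.5869 0.0404]
 [0.5871 0.0285]]
slot centre est [0.5867 0.0665] dir 0.5537656689506747 scale 1.0025403114690579 res [-0.0552  0.0894  0.0424 -0.0491 -0.041  -0.0742  0.0878]
base [0.5952 0.0676] 0.9394213824852784 0.7738644019918013 0.15411234186852238 0.11119294534146884
slot x ends [0.5741 0.0673] [0.5992 0.0676]
slot edges line dir (x axis) 0.7798085085369495
plate holes 0.8794951917335396 0.8737215031455747 [0.5867 0.0668]
ins end left corner [0.5716 0.0019] [0.5846 0.002 ]
t5.90 pos [ 0.5849 -0.0508  0.2004] yawty 0.53 tz [ 0.0002 -0.     -1.    ] F [ 0.1 -0.3 -4.4] T [-0.04  0.01  0.05] w 11.3mm g 59.1
```

```bash
python3 -m inch '[29,1,0,0,0,-0.3,0, 29,1,0,0,0,0,0, 29,1,0,0,0,0,0, 29.5,0.5,0,0,0,0,0, 0,0,35,0,0,0,0, 0,0,35,0,0,0,0, 0,0,30,0,0,0,0, 0,0,0,0,0,0,0]' && python3 -m inch '[0,0,0,0,0,0,0, 0,0,0,0,0,0,0, 0,0,0,0,0,0,0, 0,0,0,0,0,0,0, 0,0,0,0,0,0,0, 0,0,0,0,0,0,0, 0,0,0,0,0,0,0, 0,0,0,0,0,0,0]'
python3 - <<'E'
from h import *
import pickle
s,M=st(); p,im=snap("wrist","w3.png"); pickle.dump(p,open('pw3.pkl','wb'))
u,v=np.array(proj(p,[.5867,.1207,.04],True)).round().astype(int); print(u,v)
cv2.imwrite('pics/c5.png',cv2.resize(im[v-75:v+75,u-100:u+100,::-1],(800,600),interpolation=cv2.INTER_CUBIC))
E
```

```text
time: 6.7
tool_pos: [0.5821, 0.0655, 0.0949]
tcp_rot: [-2.2, -2.232, 0.013]
wrist_force: [-0.8, 0.6, -4.7]
width: 0.133
grip_force: 59.2
time: 7.5
tool_pos: [0.5869, 0.0657, 0.1003]
tcp_rot: [-2.205, -2.237, 0.0]
wrist_force: [0.5, 0.4, -5.4]
width: 0.133
grip_force: 59.4
t7.50 pos [0.5869 0.0657 0.1003] yawty 0.82 tz [-1.e-04  0.e+00 -1.e+00] F [ 0.5  0.4 -5.4] T [0.02 0.04 0.01] w 11.4mm g 59.4
323 170
```

View pics/c5.png

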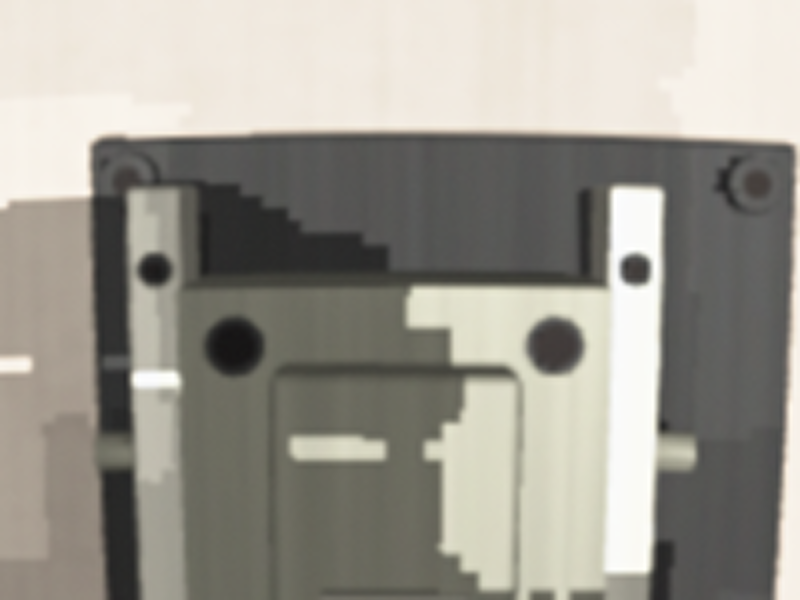

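The plate's end edge is at v≈285 and the shoulder's end edge at v≈371 (x 275-520). The plate spans x 184-608.

Run:
```python
from h import *
import pickle
np.set_printoptions(precision=4,suppress=True)
p=pickle.load(open('pw3.pkl','rb'))
f=lambda u,v,z:at(p,223+u/4,95+v/4,z,True)[:2]
print("plate c", f(396,285,.04)-[0,.056], f(184,290,.04),f(608,290,.04), "ins c",f(398,372,.0932)-[0,.052], f(275,380,.0932),f(520,380,.0932))
```

```text
plate c [0.5861 0.067 ] [0.557  0.1222] [0.6151 0.123 ] ins c [0.5862 0.066 ] [0.5737 0.117 ] [0.5986 0.1174]
```

```bash
python3 -m inch '[0.5,0,4,0,0,0,0, 0,0,4,0,0,0,0, 0,0,4,0,0,0,0, 0,0,4,0,0,0,0, 0,0,4,0,0,0,0, 0,0,0,0,0,0,0, 0,0,0,0,0,0,0, 0,0,0,0,0,0,0]' && python3 -m inch '[0,0,0.5,0,0,0,0, 0,0,0.5,0,0,0,0, 0,0,0.5,0,0,0,0, 0,0,0.5,0,0,0,0, 0,0,0.5,0,0,0,0, 0,0,0.5,0,0,0,0, 0,0,0.3,0,0,0,0, 0,0,0.2,0,0,0,0]'; python3 -c "
from h import *
st()"
```

```text
time: 8.35
tool_pos: [0.5872, 0.0662, 0.0805]
tcp_rot: [2.205, 2.237, 0.0]
wrist_force: [-0.1, 0.7, -4.5]
width: 0.129
grip_force: 59.4
time: 9.15
tool_pos: [0.5869, 0.0661, 0.0767]
tcp_rot: [-2.206, -2.237, 0.0]
wrist_force: [-0.0, -0.1, -3.4]
width: 0.136
grip_force: 59.4
t9.15 pos [0.5869 0.0661 0.0767] yawty 0.82 tz [-0. -0. -1.] F [-0.  -0.1 -3.4] T [-0.05  0.03  0.04] w 11.6mm g 59.4
```

```bash
python3 -m inch '[0,0,0.3,0,0,0,0, 0,0,0.3,0,0,0,0, 0,0,0.3,0,0,0,0, 0,0,0.3,0,0,0,0, 0,0,0.3,0,0,0,0, 0,0,0,0,0,0,0, 0,0,0,0,0,0,0, 0,0,0,0,0,0,0]'; python3 -c "
from h import *
st()"
```

```text
time: 9.95
tool_pos: [0.587, 0.0662, 0.0753]
tcp_rot: [2.205, 2.237, 0.0]
wrist_force: [0.1, 0.1, -4.1]
width: 0.13
grip_force: 59.4
t9.95 pos [0.587  0.0662 0.0753] yawty 0.82 tz [ 1.e-04 -0.e+00 -1.e+00] F [ 0.1  0.1 -4.1] T [-0.06 -0.05 -0.04] w 11.1mm g 59.4
```

```bash
python3 -m inch '[0,0,0.5,0,0,0,0, 0,0,0.5,0,0,0,0, 0,0,0.5,0,0,0,0, 0,0,0.5,0,0,0,0, 0,0,0,0,0,0,0, 0,0,0,0,0,0,0, 0,0,0,0,0,0,0, 0,0,0,0,0,0,0]'; python3 -c "
from h import *
st()"
```

```text
time: 10.75
tool_pos: [0.587, 0.0661, 0.0733]
tcp_rot: [2.205, 2.237, 0.0]
wrist_force: [-0.1, 0.5, -5.3]
width: 0.123
grip_force: 59.4
t10.75 pos [0.587  0.0661 0.0733] yawty 0.82 tz [ 1.e-04 -0.e+00 -1.e+00] F [-0.1  0.5 -5.3] T [ 0.   -0.03 -0.04] w 10.5mm g 59.4
```

```bash
python3 -m inch '[0,0,0.8,0,0,0,0, 0,0,0.8,0,0,0,0, 0,0,0.8,0,0,0,0, 0,0,0.8,0,0,0,0, 0,0,0.8,0,0,0,0, 0,0,0,0,0,0,0, 0,0,0,0,0,0,0, 0,0,0,0,0,0,0]'; python3 -c "
from h import *
st()"
```

```text
time: 11.55
tool_pos: [0.587, 0.0662, 0.0693]
tcp_rot: [2.205, 2.237, 0.0]
wrist_force: [-0.5, -0.8, -5.1]
width: 0.132
grip_force: 59.4
t11.55 pos [0.587  0.0662 0.0693] yawty 0.82 tz [ 1.e-04  0.e+00 -1.e+00] F [-0.5 -0.8 -5.1] T [-0.03  0.01 -0.  ] w 11.3mm g 59.4
```

```bash
python3 -m inch '[0,0,1.5,0,0,0,0, 0,0,1.5,0,0,0,0, 0,0,1.5,0,0,0,0, 0,0,1.5,0,0,0,0, 0,0,1.5,0,0,0,0, 0,0,1.5,0,0,0,0, 0,0,0,0,0,0,0, 0,0,0,0,0,0,0]'; python3 -c "
from h import *
st()"
```

```text
time: 12.35
tool_pos: [0.5869, 0.0662, 0.0602]
tcp_rot: [-2.206, -2.237, 0.0]
wrist_force: [-0.4, 0.9, -4.3]
width: 0.132
grip_force: 59.5
t12.35 pos [0.5869 0.0662 0.0602] yawty 0.81 tz [-2.e-04  0.e+00 -1.e+00] F [-0.4  0.9 -4.3] T [-0.05  0.02 -0.03] w 11.3mm g 59.5
```

```bash
python3 -m inch '[0,0,0.5,0,0,0,0, 0,0,0.5,0,0,0,0, 0,0,0.5,0,0,0,0, 0,0,0.5,0,0,0,0, 0,0,0.5,0,0,0,0, 0,0,0.3,0,0,0,0, 0,0,0.2,0,0,0,0, 0,0,0,0,0,0,0]'; python3 -c "
from h import *
st()"
```

```text
time: 13.15
tool_pos: [0.5869, 0.0661, 0.0573]
tcp_rot: [-2.206, -2.237, 0.0]
wrist_force: [1.1, 0.2, -4.6]
width: 0.133
grip_force: 59.5
t13.15 pos [0.5869 0.0661 0.0573] yawty 0.82 tz [-1.e-04 -0.e+00 -1.e+00] F [ 1.1  0.2 -4.6] T [-0.01  0.01  0.  ] w 11.3mm g 59.5
```

```bash
python3 -m inch '[0,0,0.2,0,0,0,0, 0,0,0.2,0,0,0,0, 0,0,0.2,0,0,0,0, 0,0,0.2,0,0,0,0, 0,0,0.2,0,0,0,0, 0,0,0,0,0,0,0, 0,0,0,0,0,0,0, 0,0,0,0,0,0,0]'; python3 -c "
from h import *
st()"
```

```text
time: 13.95
tool_pos: [0.587, 0.0662, 0.0572]
tcp_rot: [2.205, 2.237, 0.0]
wrist_force: [-4.3, 0.1, 5.5]
width: 0.129
grip_force: 60.9
t13.95 pos [0.587  0.0662 0.0572] yawty 0.82 tz [ 1.e-04  0.e+00 -1.e+00] F [-4.3  0.1  5.5] T [-0.04  0.76 -0.01] w 11.0mm g 60.9
```

The blades entered and the shoulder touched down at TCP z≈0.057, the expected 20 mm below first entry. Now I'll release, lift clear and check the seating while planning the push.

```bash
python3 -m inch '[0,0,-0.4,0,0,0,0, 0,0,0,0,0,0,20, 0,0,0,0,0,0,45, 0,0,0,0,0,0,45, 0,0,0,0,0,0,45, 0,0,-5,0,0,0,45, 0,0,-10,0,0,0,45, 0,0,-20,0,0,0,45]' && python3 -m inch '[0,0,-30,0,0,0,45, 0,0,-30,0,0,0,45, 0,0,-20,0,0,0,45, 0,0,0,0,0,0,0, 0,0,0,0,0,0,0, 0,0,0,0,0,0,0, 0,0,0,0,0,0,0, 0,0,0,0,0,0,0]' 20
python3 - <<'E'
from h import *
import pickle
s,M=st(); p,im=snap("wrist","w4.png"); pickle.dump(p,open('pw4.pkl','wb'))
u,v=np.array(proj(p,[.59,.04,.05],True)).round().astype(int); print(u-120,v-100)
cv2.imwrite('pics/c6.png',cv2.resize(im[v-100:v+80,u-120:u+120,::-1],(800,600),interpolation=cv2.INTER_CUBIC))
yw=M; 
print("now plan"); 
P=np.array([.6378,.0302])
def push(th,d): 
    t=np.radians(th); return P+.074*np.array([np.cos(t),np.sin(t)])-d*np.array([np.sin(t),-np.cos(t)])
a=push(-114,.035); print(a)
plan(s['tool_pos'],.82,[(a[0],a[1],.16,65.8,8),(a[0],a[1],.078,65.8,3)])
print('push'); w=[(*push(-114,.020),.078,65.8,2)]
for k in range(1,9): th=-114-7.5*k; w.append((*push(th,.020),.078,65.8-7.5*k,1))
plan(np.array([a[0],a[1],.078]),65.8,w); print(w[-1])
E
```

```text
time: 14.75
tool_pos: [0.5857, 0.0661, 0.0911]
tcp_rot: [-2.204, -2.236, 0.003]
wrist_force: [0.1, 0.7, -0.5]
width: 0.525
grip_force: 0.0
time: 15.55
tool_pos: [0.586, 0.0661, 0.1702]
tcp_rot: [-2.204, -2.236, 0.003]
wrist_force: [-0.5, -0.5, 0.5]
width: -0.002
grip_force: 0.0
t15.55 pos [0.586  0.0661 0.1702] yawty 0.82 tz [-2.6e-03 -2.0e-04 -1.0e+00] F [-0.5 -0.5  0.5] T [-0.05 -0.03 -0.04] w -0.2mm g 0.0
207 172
now plan
[ 0.63967558 -0.05163815]
-14.8,6.5,1.3, 0,0,-8.12
-15.6,4.3,1.3, 0,0,-8.12
-16.0,2.1,1.3, 0,0,-8.12
-16.2,-0.2,1.3, 0,0,-8.12
-16.0,-2.5,1.3, 0,0,-8.12
-15.5,-4.7,1.3, 0,0,-8.12
-14.7,-6.8,1.3, 0,0,-8.12
-13.5,-8.8,1.3, 0,0,-8.12
0.0,0.0,27.3, 0,0,-0.00
0.0,0.0,27.3, 0,0,-0.00
0.0,0.0,27.3, 0,0,-0.00
push
7.5,-0.0,0.0, 0,0,-0.00
7.5,-0.0,0.0, 0,0,-0.00
9.8,-2.0,0.0, 0,0,7.50
9.8,-2.0,0.0, 0,0,7.50
9.8,-2.0,0.0, 0,0,7.50
9.8,-2.0,0.0, 0,0,7.50
9.8,-2.0,0.0, 0,0,7.50
9.8,-2.0,0.0, 0,0,7.50
9.8,-2.0,0.0, 0,0,7.50
9.8,-2.0,0.0, 0,0,7.50
(np.float64(0.5662959490081009), np.float64(0.002574455810828158), 0.078, 5.799999999999997, 1)
```

View pics/c6.png

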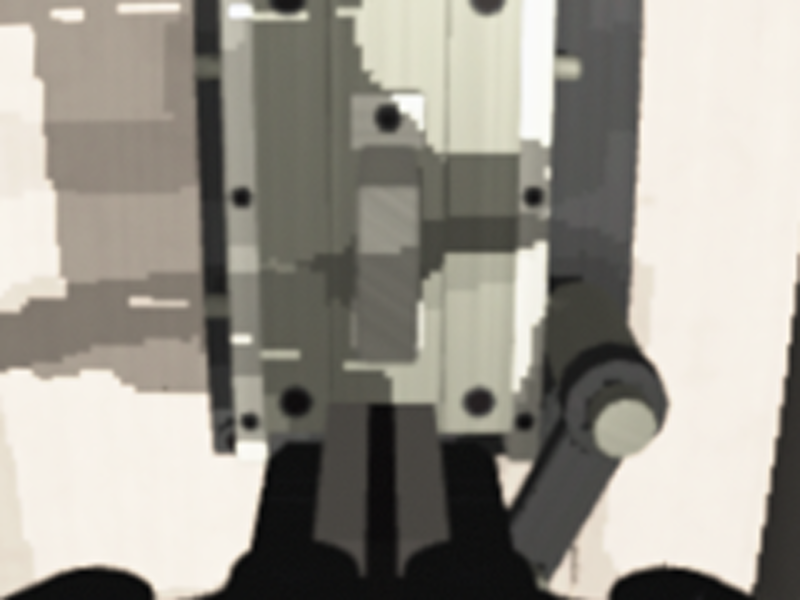

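The insert stands upright and seated in the plate, with its tab at (388,270), and the clamp pivot is at (625,425) with the arm pointing away. Now I'll move behind the knob.

```bash
python3 -m inch '[-15,6.5,1,0,0,-8.1,0, -15.5,4.5,1,0,0,-8.1,0, -16,2,1,0,0,-8.1,0, -16,0,1,0,0,-8.1,0, -16,-2.5,1,0,0,-8.1,0, -15.5,-5,1,0,0,-8.1,0, -15,-7,1,0,0,-8.1,0, -14,-9,1,0,0,-8.1,0]' && python3 -m inch '[0,0,0,0,0,0,0, 0,0,0,0,0,0,0, 0,0,0,0,0,0,0, 0,0,0,0,0,0,0, 0,0,0,0,0,0,0, 0,0,0,0,0,0,0, 0,0,0,0,0,0,0, 0,0,0,0,0,0,0]'
python3 - <<'E'
from h import *
s,M=st(); p,im=snap("wrist","w5.png")
cv2.imwrite('pics/c7.png',cv2.resize(im[120:480,120:600,::-1],(800,600),interpolation=cv2.INTER_CUBIC))
print(proj(p,[.6077,-.0374,.106],True))
E
```

```text
time: 16.4
tool_pos: [0.6408, -0.053, 0.163]
tcp_rot: [-0.654, -3.072, 0.0]
wrist_force: [-0.4, 0.5, 0.8]
width: 0.004
grip_force: 0.0
time: 17.2
tool_pos: [0.6409, -0.0523, 0.1638]
tcp_rot: [0.663, 3.071, 0.0]
wrist_force: [0.8, 0.1, 0.6]
width: 0.001
grip_force: 0.0
t17.20 pos [ 0.6409 -0.0523  0.1638] yawty 65.62 tz [ 1.e-04 -0.e+00 -1.e+00] F [0.8 0.1 0.6] T [-0.05  0.03  0.02] w 0.0mm g 0.0
(np.float64(320.32584143808316), np.float64(205.123912289604))
```

View pics/c7.png

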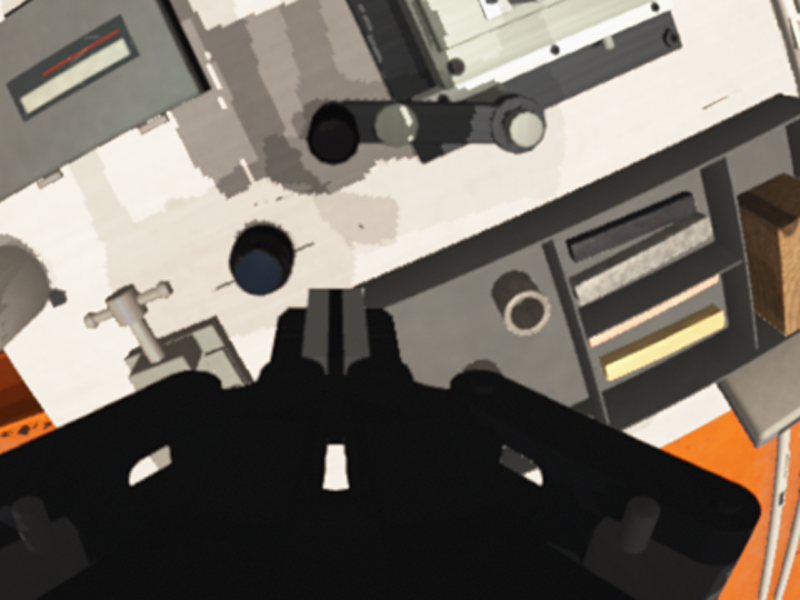

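The knob is at crop (333,133), straight ahead of the closed fingers and where predicted. Nothing is under the gripper, so I'll descend and push.

```bash
python3 -m inch '[0,0,30,0,0,0,0, 0,0,30,0,0,0,0, 0,0,25,0,0,0,0, 0,0,0,0,0,0,0, 0,0,0,0,0,0,0, 0,0,0,0,0,0,0, 5,0,0,0,0,0,0, 5,0,0,0,0,0,0]' && python3 -m inch '[5,0,0,0,0,0,0, 5,-1,0,0,0,3.8,0, 5,-1,0,0,0,3.8,0, 5,-1,0,0,0,3.8,0, 5,-1,0,0,0,3.8,0, 5,-1,0,0,0,3.8,0, 5,-1,0,0,0,3.8,0, 0,0,0,0,0,0,0]'; python3 -c "
from h import *
st()"
```

```text
time: 18.05
tool_pos: [0.6326, -0.0483, 0.0804]
tcp_rot: [0.663, 3.068, 0.0]
wrist_force: [-0.1, 0.8, 0.1]
width: 0.001
grip_force: 0.0
time: 18.85
tool_pos: [0.5984, -0.0343, 0.0791]
tcp_rot: [1.257, 2.879, 0.0]
wrist_force: [0.1, 0.8, 1.0]
width: -0.001
grip_force: 0.0
t18.85 pos [ 0.5984 -0.0343  0.0791] yawty 42.82 tz [ 1.e-04  0.e+00 -1.e+00] F [0.1 0.8 1. ] T [-0.01 -0.03 -0.  ] w -0.1mm g 0.0
```

```bash
python3 -m inch '[5,-1,0,0,0,3.8,0, 5,-1,0,0,0,3.8,0, 5,-1,0,0,0,3.8,0, 5,-1,0,0,0,3.8,0, 5,-1,0,0,0,3.8,0, 5,-1,0,0,0,3.8,0, 5,-1,0,0,0,3.8,0, 0,0,0,0,0,0,0]'
python3 - <<'E'
from h import *
s,M=st(); p,im=snap("wrist","w6.png"); snap("top","t6.png")
P=np.array([.6378,.0302]);k=np.array(s['tool_pos'][:2]); tx=M[:2,0]; k2=k+.02*tx; print("knob est",k2,np.linalg.norm(k2-P),np.degrees(np.arctan2(*(k2-P)[::-1])))
E
```

```text
time: 19.65
tool_pos: [0.5748, -0.0084, 0.0789]
tcp_rot: [-1.884, -2.514, 0.0]
wrist_force: [0.7, -0.0, 0.3]
width: 0.001
grip_force: 0.0
t19.65 pos [ 0.5748 -0.0084  0.0789] yawty 16.31 tz [-0. -0. -1.] F [ 0.7 -0.   0.3] T [-0.03  0.02  0.03] w 0.1mm g 0.0
knob est [0.56915953 0.01077346] 0.07133656089283114 -164.19749450804272
```

```bash
python3 -m inch '[5,-1.3,0,0,0,3.8,0, 5,-1.3,0,0,0,3.8,0, 3,-0.8,0,0,0,3.8,0, 1,0,0,0,0,1,0, 0,0,0,0,0,0,0, 0,0,0,0,0,0,0, 0,0,0,0,0,0,0, 0,0,0,0,0,0,0]'
python3 - <<'E'
from h import *
s,M=st(); p,im=snap("wrist","w7.png")
cv2.imwrite('pics/c8.png',cv2.resize(im[60:480,130:590,::-1],(657,600),interpolation=cv2.INTER_CUBIC))
P=np.array([.6378,.0302]);k=np.array(s['tool_pos'][:2]); tx=M[:2,0]; k2=k+.02*tx; print("knob est",k2,np.linalg.norm(k2-P),np.degrees(np.arctan2(*(k2-P)[::-1])))
E
```

```text
time: 20.55
tool_pos: [0.569, 0.0041, 0.0788]
tcp_rot: [2.145, 2.294, 0.0]
wrist_force: [0.1, -2.8, 1.4]
width: -0.003
grip_force: 1.2
t20.55 pos [0.569  0.0041 0.0788] yawty 3.85 tz [ 3.e-04 -2.e-04 -1.e+00] F [ 0.1 -2.8  1.4] T [-0.31  0.06  0.08] w -0.2mm g 1.2
knob est [0.56765456 0.02402943] 0.07041632633934855 -174.97273229599682
```

View pics/c8.png

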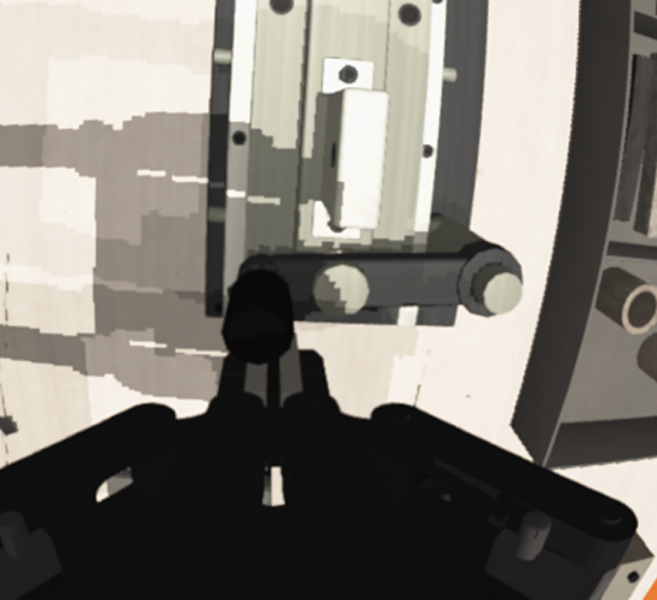

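The arm is nearly across the fixture, with the knob at (258,310) against the fingers and the foot disc at (341,288). I'll ease it to the stop.

```bash
python3 -m inch '[0.5,-0.5,0,0,0,0.6,0, 0.5,-0.5,0,0,0,0.6,0, 0.5,-0.5,0,0,0,0.6,0, 0.5,-0.5,0,0,0,0.6,0, 0.5,0,0,0,0,0.6,0, 0.5,0,0,0,0,0,0, 0,0,0,0,0,0,0, 0,0,0,0,0,0,0]';  python3 -c "
from h import *
st()"
```

```text
time: 21.4
tool_pos: [0.5666, 0.0073, 0.0787]
tcp_rot: [-2.205, -2.237, -0.0]
wrist_force: [1.0, -1.5, 1.3]
width: -0.002
grip_force: 0.9
t21.40 pos [0.5666 0.0073 0.0787] yawty 0.82 tz [-1.e-04  1.e-04 -1.e+00] F [ 1.  -1.5  1.3] T [-0.31 -0.21 -0.04] w -0.1mm g 0.9
```

```bash
python3 -m inch '[0.4,0,0,0,0,0,0, 0.4,0,0,0,0,0,0, 0.4,0,0,0,0,0,0, 0.4,0,0,0,0,0,0, 0.4,0,0,0,0,0,0, 0,0,0,0,0,0,0, 0,0,0,0,0,0,0, 0,0,0,0,0,0,0]';  python3 -c "
from h import *
st()"
```

```text
time: 22.2
tool_pos: [0.5665, 0.0085, 0.0787]
tcp_rot: [2.205, 2.237, -0.002]
wrist_force: [-0.2, -5.3, 1.6]
width: 0.005
grip_force: 2.7
t22.20 pos [0.5665 0.0085 0.0787] yawty 0.83 tz [-3.0e-04 -1.1e-03 -1.0e+00] F [-0.2 -5.3  1.6] T [-0.84 -0.05  0.01] w 0.4mm g 2.7
```

```bash
python3 -m inch '[0.4,0,0,0,0,0,0, 0.4,0,0,0,0,0,0, 0.2,0,0,0,0,0,0, 0,0,0,0,0,0,0, 0,0,0,0,0,0,0, 0,0,0,0,0,0,0, 0,0,0,0,0,0,0, 0,0,0,0,0,0,0]';  python3 -c "
from h import *
st()"
```

```text
time: 23.0
tool_pos: [0.5665, 0.0085, 0.0787]
tcp_rot: [2.204, 2.237, -0.003]
wrist_force: [1.1, -9.1, 2.6]
width: -0.003
grip_force: 4.3
t23.00 pos [0.5665 0.0085 0.0787] yawty 0.85 tz [-3.0e-04 -2.6e-03 -1.0e+00] F [ 1.1 -9.1  2.6] T [-1.3  -0.07  0.04] w -0.2mm g 4.3
```

At the stop: the arm no longer moves while the force rises to 9 N. I'll back off, lift, and check once more.

```bash
python3 -m inch '[-5,0,0,0,0,0,0, -15,0,0,0,0,0,0, -20,0,0,0,0,0,0, 0,0,-25,0,0,0,0, 0,0,-35,0,0,0,0, 0,0,-35,0,0,0,0, 0,0,0,0,0,0,0, 0,0,0,0,0,0,0]'
python3 - <<'E'
from h import *
s,M=st(); p,im=snap("wrist","w8.png"); pt,t=snap("top","t8.png")
a=cv2.resize(im[60:360,160:510,::-1],(525,450),interpolation=cv2.INTER_CUBIC)
b=cv2.resize(t[190:280,270:345,::-1],(275,330),interpolation=cv2.INTER_CUBIC)
c=np.zeros((450,800,3),np.uint8);c[:,:525]=a;c[:330,525:]=b;cv2.imwrite('pics/c9.png',c)
E
```

```text
time: 23.8
tool_pos: [0.5677, -0.0301, 0.1746]
tcp_rot: [2.205, 2.236, 0.003]
wrist_force: [0.7, 0.6, -0.7]
width: 0.002
grip_force: 0.0
t23.80 pos [ 0.5677 -0.0301  0.1746] yawty 0.80 tz [ 2.e-03  3.e-04 -1.e+00] F [ 0.7  0.6 -0.7] T [-0.    0.03 -0.03] w 0.2mm g 0.0
```

View pics/c9.png

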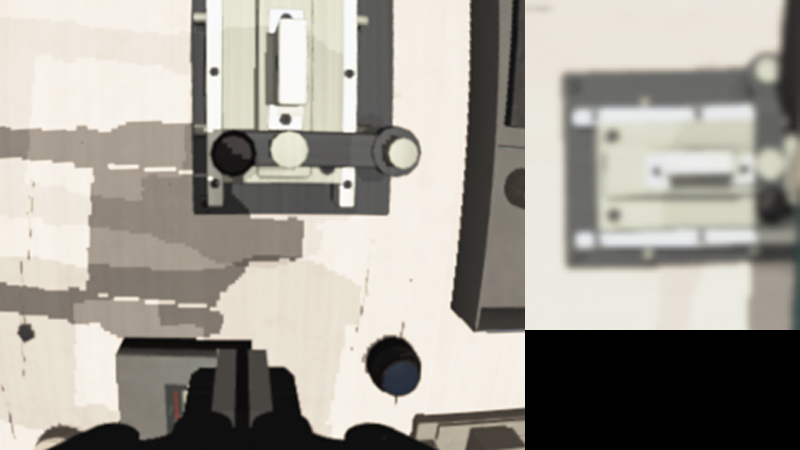

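The clamp arm lies along the fixture's -x, with the knob at (233,152) and the foot at (289,150) standing on the shoulder beside the tab. The robot is clear of everything and the loupe is undisturbed.

```bash
python3 -c "
from workcell import job
print(job.finish_job())"
```

```text
the job is handed in; nothing more can be done
None
```

The insert is seated in the plate with all seven blades in their slots and its shoulder down, the clamp arm is at its stop with its foot on the shoulder, and the job was handed in at about 24 s with the robot touching nothing; wrist-force readings, taken at the end of each move, stayed under 10 N.

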